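Seat a taper-shank head in a bench drive unit and tap it home

ROBOT

A 6-joint arm with a two-finger parallel gripper is mounted at the origin on a cart in front of the work surface, level with it; the furniture and walls round the work are solid. World frame = base frame: x ahead of the robot, y to its left, z up, the work surface at z = 0. Lengths are in m, angles in rad, forces in N, time in s.
With the tool pointing down it reaches from about 0.35 to 0.975 m from the base axis. Payload 4.9 kg.
Tool frame: the origin (TCP) lies between the finger pads; the fingertips stand 22 mm ahead of it and the grasp point (between the pads) lies 3 mm ahead of it; z points along the fingers, y is the line along which they close (so a half turn about z gives the same grasp; the last joint's range is limited). The gripper opens to 85 mm and grips with 20 to 120 N. Pads are 22 mm wide; open, the fingers measure 114 mm over their backs; the gripper's body (76 mm by 85 mm) begins 54 mm behind the grasp point. The pads swing forward as they close: fully open they stand 13 mm farther back than shut.
Start: joints at [-1.248, 0.053, 1.613, -0, 1.476, -0.119], TCP at [0.267, -0.565, 0.253] pointing down, gripper open.
Joint ranges: [-3.01, 3.01], [-1.01, 2.22], [0.06, 2.58], [-1.02, 4.17], [0.09, 2.62], [-3.14, 3.14]. Speed limits (rad/s): [2.57, 2.57, 3.14, 3.14, 3.14, 3.14].

INTERFACE

Orientations are given as a unit quaternion [w, x, y, z].
In Python, from plant import state, grab_frame, get_calibration, job_done, recognise, regions_of gives the robot as it stands.
- The arm moves only by the tool apply_moves, never from a script. Its argument "targets" is a list of rows, each an object with "translation": the shift along the tool's x, y, z normalised to -1 to 1, where 1 is 100 mm, a list of three; "twist": the turn about the tool's z normalised to -1 to 1, where 1 is 0.1 rad; "hand": the opening, from 0 (shut) to 1 (fully open). A call has 1 to 8 rows; each row shifts and turns the commanded pose from where the row before left it, along the tool's axes as they then stand; what a row does not reach is not made up. A row lasts 1/10 s, in which the tool goes at most 50 mm and 8.59 degrees, less where a joint would pass 70% of its speed; a pose out of reach is approached as far as the arm can. A call with a number of a shift or a turn outside -1 to 1 is refused whole. A call with a gripper value outside its range is refused whole. The fingers move at their own pace and stop on an object; the grip force is fixed at half the most. Time passes only in rows, so rows that do not move let the fingers close. It gives the time, the measured TCP pose, the force, the opening and the grip force at its end, in the units of the state.
- state(): the state, without advancing time (a new reading comes with each control period).
- grab_frame(name): name is "scene" or "top" or "wrist"; returns the picture (420x560x3 uint8, red, green, blue); there is no depth.
- get_calibration(name): a dict with "camera_matrix" (3x3 intrinsics, pixels), "pose" (4x4, takes a point from camera to world coordinates). Camera axes: x right, y up, looking along -z (the intrinsics and any distortion apply to the point x, -y, -z); pixel columns grow to the right and rows downward; lengths in m; the calibration is good to about 2 mm. A picture is of the moment at which its call begins: read the wrist's pose just before it. get_calibration takes no time and is no camera call; for the wrist camera it gives the pose at the moment of the call.
- job_done(): hands the job in; it is judged then, once.
Trained networks look in the newest picture that a camera, given by its name, has taken for a name from the list of things; names that differ only in an ending like _2 or _b are one class to them, and where a whole thing is asked for, a point or a joint stands for the part that bears it (a point fixed in the world has none). Each returns a list of dicts, best first, with "score" (0 to 1); they miss things now and then, are a little off and sometimes report something else, mostly with a low value. They report only what shows in the picture. A call takes as long as a camera call. They do not tell look-alikes from the thing itself.
- recognise(camera, query): "point" ([x, y, z] in m, in world coordinates, good to about 4 mm: the middle of the surface that is visible of it).
- regions_of(camera, query): "pixels" (420x560 bool, what is visible of it).
The state is a dict: "time": time; "joint_pos": joint angles; "joint_vel": joint speeds; "joint_efforts": joint torques, N m; "tool_pos": TCP position; "tool_rot": TCP orientation; "contact_force": force on the tool from outside, world axes, zero at the start; "ft_torque": the same for the moment, N m; "gripper_width": opening from 0.0 (shut) to 1.0 (fully open); "grasp_force": force on a finger pad.
Only numpy, scipy, OpenCV 4.12 (cv2) and the standard library are available. Lean on these libraries where they do the work, as an engineer would, in place of code of your own. Each camera call takes 0.05 s, during which the arm holds its last target. There are 200 camera calls.

TASK

Fit the orange-collared head to the bench drive unit: lift the red dust plug out of the unit's socket and stand it in the empty middle hole of the grey rack, then set the head's tapered shank in the socket and let go of it. Tap the head down with the white nylon drift, not with the gripper, until the brass sleeve has gone all the way in and the orange collar sits flush on the dark boss. Stand the drift upright on its round black pad again, and leave the blue-collared head, the bottles, vials, dish and marker where they are.

Things in the scene. Friction and masses are not known exactly. Their poses are not given: they have to be found in the camera images.
- drive: Bench drive unit: white box 120 x 120 x 70 mm with a dial on its front (-x) side and a dark steel boss on top, 56 mm across, rising to 82 mm above the worktop. Origin: centre of the underside; x points to its back. Fixed, turned a little.
- socket (a point): Centre of the upper face of the dark boss, 82 mm above the worktop, on the vertical axis of the taper socket.
- sleeve (a joint): Travel of the brass taper sleeve in the socket, m: 0 = up as found, rim 7 mm proud of the boss (89 mm above the worktop); 0.007 = fully in, rim level with the boss. It slips down slowly under more than 12 N (16 N: 13 mm/s) and stays there, so it needs a few taps of 15 to 25 N; do not press hard before the head is set in and let go. Its conical bore is 24 mm wide at the rim, 17 mm wide 36 mm below.
- head_center (a point): Head to fit, 80 mm tall, 0.15 kg: steel tapered shank 32 mm long (17 mm wide at the tip, 23 at the collar), orange collar 46 x 6 mm, hub above it 26 mm wide, 42 mm tall, flat top. Point: on the axis, 22 mm above the collar's top, 28 above its underside, 20 below the flat top; z up the axis. Starts in an outer hole of the rack, collar on the rack; in the socket the collar rests on the sleeve's rim.
- spare_center (a point): Spare head, the same but with a blue collar, standing in the other outer hole of the rack; to be left alone. Point as for the orange one.
- plug_center (a point): Red dust plug, 60 mm tall, 0.03 kg: stub 20 mm long (18 to 22 mm wide), flange 40 x 4 mm, knob above it 22 mm wide, 36 mm tall. Point: on the axis, 46 mm above the foot, 22 mm above the flange's top, 26 mm above its underside, 14 mm below the knob's top. It starts in the socket, flange on the sleeve's rim.
- rack: Grey rack block, 70 mm (its x) x 210 mm (its y) x 50 mm tall, with a row of three through holes 28 mm wide, at -70, 0 and +70 mm along its y. Origin: centre of the underside. Fixed; turned a little.
- rack_hole1 (a point): Mouth centre of the rack's middle hole, 50 mm above the worktop; empty at the start, here the plug goes, flange on the rack.
- drift_center (a point): White nylon drift (seating tool) with a green band, 88 mm tall, 0.18 kg: flat foot 36 mm wide, 24 mm tall; above it a ribbed grip 24 mm wide, 64 mm tall. Point: on the axis in the lower half of the grip, 48 mm above the flat underside; z up the axis. It starts upright on the pad.
- pad: Round black rubber pad 90 mm across and 4 mm thick, fixed on the worktop. Origin: centre of its underside.
- media_bottle: Screw-cap bottle with blue cap, 56 mm wide, 107 mm tall, behind the drive unit. Origin: centre of the underside (so for all that follow).
- agar_bottle: Screw-cap bottle with blue cap, 56 mm wide, 107 mm tall, behind the rack.
- vial_red: Small vial with red content, 21 mm wide, 47 mm tall, in front of the rack.
- vial_yellow: Small vial with green cap, 21 mm wide, 47 mm tall, in front of the pad.
- dish: Closed round culture dish, 60 mm wide, 15 mm tall, to the right of the drive unit.
- marker: Marker pen with blue cap, 134 x 12 x 13 mm, lying along its own y in front of the drive unit.
There are look-alikes about, which are no part of the job. What is shaped like the part that bears head_center but pink is not meant. Of the things that look like the part that bears plug_center, the smaller one is meant.

How it is judged:
On the way, in this order (a step that is already met when the one before it is completed fails the run):
1. the orange-collared head stands upright in the socket, let go of, with the sleeve still up (less than 3 mm down) (horizontal distance between head_center and socket below 0.006 m and angle between head_center's own z axis and vertical below 0.1 rad and z of head_center in the frame of socket below 0.039 m and contact force between the fingers and head below 0.1 N and value of joint sleeve below 0.003 m), for 0.2 s.
2. the drift, pressing on the head, has driven the sleeve fully in (more than 5.5 mm) (contact force between drift and head above 0.5 N and value of joint sleeve above 0.0055 m).
At the end, for the whole second after the job is handed in: Sleeve over 5.5 mm down; orange head upright in the socket (4 mm, 0.06 rad), collar within 2.5 mm of the boss; plug upright in the rack's middle hole, flange within 4 mm of the rack; drift upright on the pad, within 30 mm of its centre; all at rest (value of joint sleeve above 0.0055 m and horizontal distance between head_center and socket below 0.004 m and angle between head_center's own z axis and vertical below 0.06 rad and z of head_center in the frame of socket below 0.0305 m and linear speed of each of head, drift below 0.02 m/s and horizontal distance between plug_center and rack_hole1 below 0.008 m and angle between plug_center's own z axis and vertical below 0.12 rad and height (world z) of plug_center below 0.08 m and horizontal distance between drift_center and pad below 0.03 m and angle between drift_center's own z axis and vertical below 0.1 rad and height (world z) of drift_center below 0.056 m); the robot touches nothing.
It fails at once if the gripper touches the head while the sleeve is more than 3 mm down (driving it without the drift) (contact force between the fingers and head above 0.5 N and value of joint sleeve above 0.003 m).
It fails at once if the blue-collared head is moved by more than 15 mm (distance of spare_center from where it was at the start of the episode above 0.015 m).
It fails at once if a bystander is moved by more than 30 mm or knocked over (distance of any of media_bottle, agar_bottle, vial_red, vial_yellow, dish, marker from where it was at the start of the episode above 0.03 m or angle between any of media_bottle, agar_bottle, vial_red, vial_yellow, dish, marker's own z axis and vertical above 0.5 rad).
It also fails if it takes over 72 s, if anything falls off the work surface, if the arm or the gripper's body presses on something with over 40 N, if the wrist force passes 120 N, or if a joint passes its speed limit or range.

## Working session

There is one attempt and no reset: what is moved stays moved. The work goes in short steps, Python scripts to look and compute and a tool call to move; the robot and the scene stay as the last step left them, time stands still between calls to the robot, and variables do not carry over. Pictures are saved under pics/ and viewed, at most 10 in all, crops included, and the job is handed in when it is done.

Besides the shell and the picture viewer there is one more tool, called by a JSON object that holds its "method" and its "body". apply_moves: Moves the arm, as the interface text tells. Its arguments: {"type":"object","properties":{"targets":{"type":"array"}},"required":["targets"]}

```bash
ls; mkdir -p pics; python3 - <<'E'
from plant import *
import cv2,numpy as np
s=state();print(s)
for n in ["top","scene"]:
    f=grab_frame(n);cv2.imwrite(f"pics/{n}0.png",f[:,:,::-1])
    c=get_calibration(n);print(n,np.round(c['camera_matrix'],1).tolist(),np.round(c['pose'],3).tolist())
    for q in ["drive","head_center","spare_center","plug_center","rack","drift_center","pad","media_bottle","agar_bottle","vial_red","vial_yellow","dish","marker"]:
        print(q,[(np.round(r['point'],3).tolist(),round(r['score'],2)) for r in recognise(n,q)])
E
```

```text
pics
{'time': 0.0, 'joint_pos': array([-1.24798794e+00,  5.33683997e-02,  1.61434096e+00, -7.07662975e-07,
        1.47598793e+00, -1.18993363e-01]), 'joint_vel': array([-0.0009528 , -0.00117962,  0.0011651 ,  0.00105572,  0.00103369,
       -0.00029733]), 'joint_efforts': array([-6.50283819e-04, -3.93683982e+01, -3.70179498e+01, -1.23298000e-04,
        7.15169474e-03, -7.48839966e-06]), 'tool_pos': array([ 0.26704473, -0.56441996,  0.25202776]), 'tool_rot': array([-1.04682348e-03,  9.75699908e-01,  2.19108607e-01, -1.07404052e-04]), 'contact_force': array([-0.34498327, -0.40633671, -0.33784513]), 'ft_torque': array([ 0.01342449, -0.0020271 ,  0.01757895]), 'grasp_force': 0.0, 'gripper_width': 0.9975756747732479}
top [[460.1, 0.0, 278.7], [0.0, 460.1, 205.0], [0.0, 0.0, 1.0]] [[-0.012, 0.979, -0.205, 0.279], [-1.0, -0.012, 0.0, -0.001], [-0.002, 0.205, 0.979, 1.195], [0.0, 0.0, 0.0, 1.0]]
drive [([0.454, -0.161, 0.071], 0.68)]
head_center [([0.333, 0.15, 0.039], 0.71), ([0.454, 0.143, 0.055], 0.69)]
spare_center [([0.483, 0.283, 0.058], 0.76)]
plug_center [([0.577, -0.263, 0.032], 0
[... 708 characters left out ...]
2], 0.77), ([0.459, 0.246, 0.038], 0.65)]
head_center [([0.329, 0.163, 0.048], 0.73), ([0.447, 0.161, 0.067], 0.53), ([0.479, 0.297, 0.066], 0.36)]
spare_center [([0.482, 0.296, 0.064], 0.66), ([0.447, -0.122, 0.053], 0.42)]
plug_center [([0.462, -0.155, 0.107], 0.52), ([0.58, -0.257, 0.06], 0.49)]
rack [([0.458, 0.248, 0.037], 0.7)]
drift_center [([0.471, 0.032, 0.043], 0.64)]
pad [([0.462, 0.026, 0.008], 0.55), ([0.57, -0.147, 0.063], 0.54), ([0.455, 0.248, 0.039], 0.33)]
media_bottle [([0.571, -0.147, 0.064], 0.7)]
agar_bottle [([0.571, 0.261, 0.068], 0.89)]
vial_red [([0.398, 0.214, 0.029], 0.46)]
vial_yellow []
dish [([0.423, -0.28, 0.013], 0.46)]
marker [([0.371, -0.139, 0.006], 0.48)]
```

```bash
python3 - <<'E'
import cv2
a=cv2.imread("pics/top0.png")
cv2.imwrite("pics/topc.png",cv2.resize(a[60:340,120:440],(800,600)[:1]+(700,)) if 0 else cv2.resize(a[90:315,130:430],(800,600),interpolation=cv2.INTER_CUBIC))
E
```

```text
(no output)
```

View pics/topc.png

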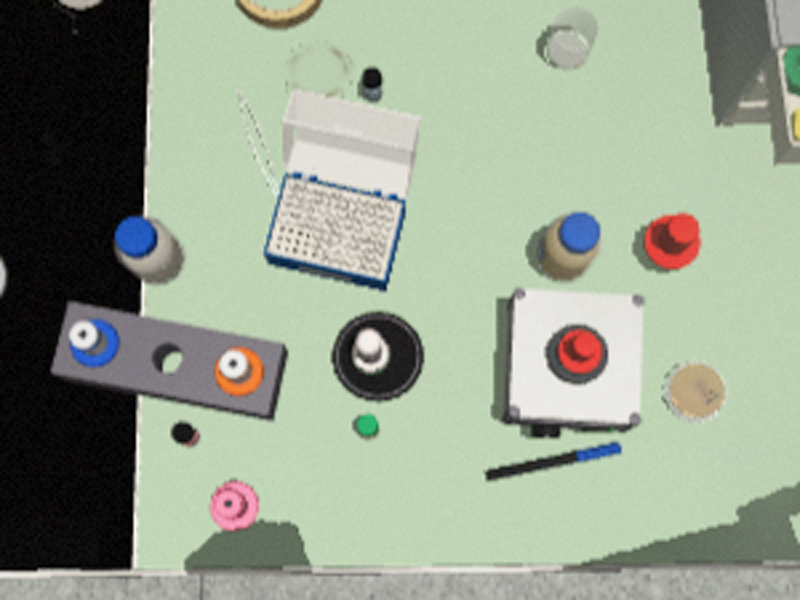

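View pics/scene0.png

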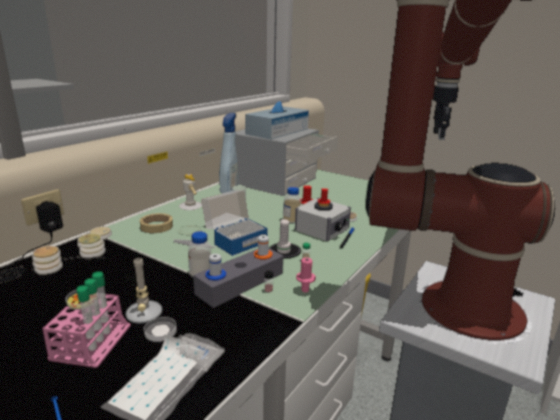

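Top crop: the orange head is at (238,370), the pink look-alike at (235,505) (not meant). The blue head is at (90,340), and the empty middle hole at (168,358). There are two red plugs: one in the socket at (580,350), and a visibly larger one standing on the worktop at (672,240). The smaller one, in the socket, is meant. The drift is on its pad at (372,350). Next I'll fit circles to get positions and sizes.

```bash
cat > h.py <<'E'
from plant import *
import cv2,numpy as np
from scipy.spatial.transform import Rotation as R
def unproj(cal,px,z):
    K=cal['camera_matrix'];P=cal['pose'];px=np.atleast_2d(px).astype(float)
    d=np.c_[(px[:,0]-K[0,2])/K[0,0],-(px[:,1]-K[1,2])/K[1,1],-np.ones(len(px))]@P[:3,:3].T
    return P[:3,3]+d*((z-P[2,3])/d[:,2])[:,None]
def proj(cal,p):
    K=cal['camera_matrix'];P=cal['pose'];c=(np.atleast_2d(p)-P[:3,3])@P[:3,:3]
    return np.c_[K[0,0]*c[:,0]/-c[:,2]+K[0,2],K[1,1]*-c[:,1]/-c[:,2]+K[1,2]]
def blob(m,near):
    n,l,s,c=cv2.connectedComponentsWithStats(m.astype(np.uint8))
    i=1+np.argmin([np.hypot(*(c[k]-near))+(1e3 if s[k,4]<15 else 0) for k in range(1,n)]);return l==i
def circ(cal,m,z):
    "enclosing circle on plane z (upsampled contour)"
    b=cv2.resize(m.astype(np.float32),None,fx=4,fy=4,interpolation=cv2.INTER_LINEAR)>.5
    c=max(cv2.findContours(b.astype(np.uint8),0,cv2.CHAIN_APPROX_NONE)[0],key=len)[:,0]
    w=unproj(cal,(c+.5)/4-.5,z)
    (x,y),r=cv2.minEnclosingCircle((w[:,:2]*1000).astype(np.float32));return np.round([x,y,r*2],1)
def hsv(f): 
    h=cv2.cvtColor(f,cv2.COLOR_RGB2HSV).astype(int);return h[...,0],h[...,1],h[...,2]
def masks(f):
    h,s,v=hsv(f)
    return dict(orange=(h>5)&(h<20)&(s>150)&(v>120),blue=(h>95)&(h<120)&(s>130)&(v>90),red=((h<5)|(h>172))&(s>150)&(v>70),dark=(v<60))
def tool():
    s=state();return s['tool_pos'],R.from_quat(np.r_[s['tool_rot'][1:],s['tool_rot'][0]]).as_matrix()
def delta(x,y,z):
    p,M=tool();d=M.T@(np.array([x,y,z])-p)*10
    print('tool',np.round(p,4),'yaw y-axis',np.round(np.degrees(np.arctan2(M[1,1],M[0,1])),2),'tilt',np.round(np.degrees(np.arccos(-M[2,2])),2),'delta units',np.round(d,3));return d
E
python3 - <<'E'
from h import *
f=grab_frame("top");c=get_calibration("top");m=masks(f)
P=lambda p:proj(c,p)[0]
o=circ(c,blob(m['orange'],P([.454,.143,.056])),.056);b=circ(c,blob(m['blue'],P([.483,.283,.056])),.056)
print('orange',o,'blue',b,'mid',(o+b)/2,'dist',np.hypot(*(o-b)[:2]),'rack yaw',np.degrees(np.arctan2(-(b-o)[0],(b-o)[1])))
print('plug',circ(c,blob(m['red'],P([.462,-.164,.094])),.093),'other',circ(c,blob(m['red'],P([.577,-.263,.03])),.03))
print('boss',circ(c,blob(m['dark']|m['red'],P([.46,-.163,.085])),.082))
print('pad',circ(c,blob(m['dark'],P([.475,.01,.004])),.004))
c=get_calibration("wrist");p,M=tool();print('wristcam in tool',M.T@(c['pose'][:3,3]-p),'\n',np.round(M.T@c['pose'][:3,:3],3),np.round(c['camera_matrix'],0).tolist())
delta(.461,-.163,.2)
E
```

```text
orange [458.2 148.7  47.1] blue [486.4 285.2  47.3] mid [472.3  216.95  47.2 ] dist 139.38253118665912 rack yaw -11.672712215515089
plug [ 467.4 -166.4   41.3] other [ 587.3 -273.6   61.2]
boss [ 468.8 -166.7   44.5]
pad [481.6  16.7  83.6]
wristcam in tool [ 0.08452524  0.00089932 -0.11980118] 
 [[-0.001  0.945  0.327]
 [ 1.     0.001 -0.   ]
 [-0.001  0.327 -0.945]] [[350.0, 0.0, 275.0], [0.0, 350.0, 210.0], [0.0, 0.0, 1.0]]
tool [ 0.2672 -0.565   0.2533] yaw y-axis -64.69 tilt 0.0 delta units [ 3.47  -2.805  0.533]
```

The sizes and spacing check out: 139.4 mm between heads (expected 140), and the socket plug's flange is 41 mm (expected 40), while the other red one is larger. So the socket plug and the orange collar are confirmed. I'll turn the fingers along the rack's x, which suits every grasp, and move over the plug.

{"method": "apply_moves", "body": {"targets": [{"translation": [0,0,0],"twist": -1,"hand": 0.6},{"translation": [0,0,0],"twist": -1,"hand": 0.6},{"translation": [0,0,0],"twist": -1,"hand": 0.6},{"translation": [0,0,0],"twist": -1,"hand": 0.6},{"translation": [0,0,0],"twist": -1,"hand": 0.6},{"translation": [0,0,0],"twist": -1,"hand": 0.6},{"translation": [0,0,0],"twist": -1,"hand": 0.6},{"translation": [0,0,0],"twist": -1,"hand": 0.6}]}}

```text
time: 2.25
tool_pos: [0.2672, -0.565, 0.2533]
tool_rot: [0.0, 0.812, 0.583, -0.0]
contact_force: [0.3, -1.1, 0.5]
gripper_width: 0.599
grasp_force: 0.0
```

{"method": "apply_moves", "body": {"targets": [{"translation": [0,0,0],"twist": -1,"hand": 0.6},{"translation": [0,0,0],"twist": -0.25,"hand": 0.6},{"translation": [0.45,0.12,0],"twist": 0,"hand": 0.6},{"translation": [0.45,0.12,0],"twist": 0,"hand": 0.6},{"translation": [0.45,0.12,0],"twist": 0,"hand": 0.6},{"translation": [0.45,0.12,0],"twist": 0,"hand": 0.6},{"translation": [0.45,0.12,0],"twist": 0,"hand": 0.6},{"translation": [0.45,0.12,0],"twist": 0,"hand": 0.6}]}}

```text
time: 3.05
tool_pos: [0.3929, -0.3135, 0.2535]
tool_rot: [0.0, 0.776, 0.631, 0.0]
contact_force: [1.6, 0.6, 0.2]
gripper_width: 0.598
grasp_force: 0.0
```

{"method": "apply_moves", "body": {"targets": [{"translation": [0.45,0.12,0],"twist": 0,"hand": 0.6},{"translation": [0.45,0.12,0],"twist": 0,"hand": 0.6},{"translation": [0.4,0.12,0],"twist": 0,"hand": 0.6},{"translation": [0,0,0],"twist": 0,"hand": 0.6},{"translation": [0,0,0],"twist": 0,"hand": 0.6}]}}

```text
time: 3.55
tool_pos: [0.4543, -0.1946, 0.2534]
tool_rot: [0.0, 0.775, 0.632, -0.0]
contact_force: [-0.6, 0.8, 0.2]
gripper_width: 0.602
grasp_force: 0.0
```

```bash
python3 - <<'E'
from h import *
delta(.4674,-.1664,.25);s=state();print(s['time'],s['gripper_width'],s['joint_pos'])
c=get_calibration("wrist");f=grab_frame("wrist");cv2.imwrite("pics/w1.png",f[:,:,::-1])
m=masks(f);P=lambda p:proj(c,p)[0]
print(P([.4674,-.1664,.093]))
print('plug',circ(c,blob(m['red'],P([.467,-.166,.093])),.093))
E
```

```text
tool [ 0.4543 -0.1946  0.2534] yaw y-axis -11.61 tilt 0.04 delta units [0.303 0.072 0.034]
3.55 0.6020005639305952 [-5.55150287e-01 -2.68664633e-01  1.90951592e+00 -5.68544369e-04
  1.50041961e+00 -3.52413266e-01]
[282.84721658 158.29703098]
plug [ 467.9 -166.3   40.5]
```

View pics/w1.png

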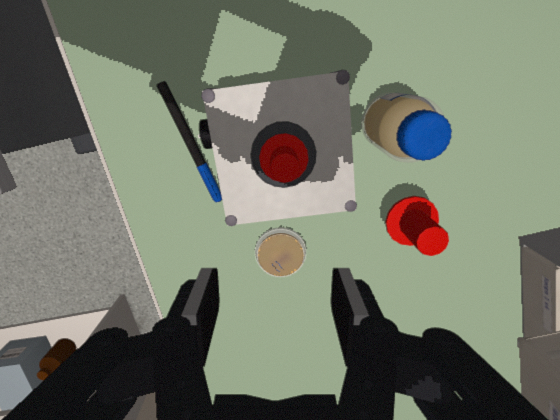

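The wrist view shows the plug in the boss at (285,157). Its measured position of (467.9, -166.3) with a 40.5 mm flange agrees with the top camera. Descending and gripping.

{"method": "apply_moves", "body": {"targets": [{"translation": [0.3,0.08,0],"twist": 0,"hand": 0.6},{"translation": [0,0,0],"twist": 0,"hand": 0.6},{"translation": [0,0,0.4],"twist": 0,"hand": 0.6},{"translation": [0,0,0.4],"twist": 0,"hand": 0.6},{"translation": [0,0,0.3],"twist": 0,"hand": 0.6},{"translation": [0,0,0.24],"twist": 0,"hand": 0.6},{"translation": [0,0,0],"twist": 0,"hand": 0.6},{"translation": [0,0,0],"twist": 0,"hand": 0.6}]}}

```text
time: 4.4
tool_pos: [0.4676, -0.1686, 0.1196]
tool_rot: [-0.0, 0.776, 0.631, -0.0]
contact_force: [-0.1, -0.6, 0.8]
gripper_width: 0.601
grasp_force: 0.0
```

{"method": "apply_moves", "body": {"targets": [{"translation": [0,0,0],"twist": 0,"hand": 0},{"translation": [0,0,0],"twist": 0,"hand": 0},{"translation": [0,0,0],"twist": 0,"hand": 0},{"translation": [0,0,0],"twist": 0,"hand": 0},{"translation": [0,0,0],"twist": 0,"hand": 0},{"translation": [0,0,0],"twist": 0,"hand": 0}]}}

```text
time: 5.0
tool_pos: [0.4687, -0.1682, 0.1215]
tool_rot: [0.001, 0.775, 0.632, -0.0]
contact_force: [-2.9, -0.5, 6.0]
gripper_width: 0.234
grasp_force: 58.6
```

{"method": "apply_moves", "body": {"targets": [{"translation": [0,0,-0.1],"twist": 0,"hand": 0},{"translation": [0,0,-0.2],"twist": 0,"hand": 0},{"translation": [0,0,-0.4],"twist": 0,"hand": 0},{"translation": [0,0,-0.3],"twist": 0,"hand": 0},{"translation": [0,0,0],"twist": 0,"hand": 0},{"translation": [0,0,0],"twist": 0,"hand": 0}]}}

```text
time: 5.6
tool_pos: [0.4685, -0.1675, 0.2208]
tool_rot: [0.001, 0.775, 0.632, 0.001]
contact_force: [0.4, -0.4, -0.4]
gripper_width: 0.242
grasp_force: 58.6
```

```bash
python3 - <<'E'
from h import *
s=state();print(s['time'],s['gripper_width'],s['grasp_force'])
p,M=tool();c=get_calibration("wrist");f=grab_frame("wrist")
pf=p+M[:,2]*.003-np.array([0,0,.022]);m=blob(masks(f)['red'],proj(c,pf)[0]);print('expect',pf,'flange',circ(c,m,pf[2]))
cv2.imwrite("pics/w2.png",f[:,:,::-1])
delta(.4723,.217,.2)
E
```

```text
5.6 0.24153793290329262 58.647071585292
expect [ 0.46851175 -0.16752896  0.195766  ] flange [ 468.1 -172.5   58.5]
tool [ 0.4677 -0.1672  0.2191] yaw y-axis -11.68 tilt 0.01 delta units [ 3.771 -0.733  0.192]
```

{"method": "apply_moves", "body": {"targets": [{"translation": [0.2,-0.04,0],"twist": 0,"hand": 0},{"translation": [0.45,-0.09,0],"twist": 0,"hand": 0},{"translation": [0.45,-0.09,0],"twist": 0,"hand": 0},{"translation": [0.45,-0.09,0],"twist": 0,"hand": 0},{"translation": [0.45,-0.09,0],"twist": 0,"hand": 0},{"translation": [0.45,-0.09,0],"twist": 0,"hand": 0},{"translation": [0.45,-0.09,0],"twist": 0,"hand": 0},{"translation": [0.45,-0.09,0],"twist": 0,"hand": 0}]}}

```text
time: 6.45
tool_pos: [0.4688, 0.176, 0.2173]
tool_rot: [-0.001, 0.775, 0.632, -0.001]
contact_force: [1.0, 0.1, 0.1]
gripper_width: 0.235
grasp_force: 58.6
```

{"method": "apply_moves", "body": {"targets": [{"translation": [0.3,-0.05,0],"twist": 0,"hand": 0},{"translation": [0.12,-0.02,0],"twist": 0,"hand": 0},{"translation": [0,0,0],"twist": 0,"hand": 0},{"translation": [0,0,0],"twist": 0,"hand": 0}]}}

```text
time: 6.85
tool_pos: [0.4715, 0.2159, 0.2183]
tool_rot: [-0.0, 0.776, 0.631, -0.001]
contact_force: [-0.5, -0.2, 0.1]
gripper_width: 0.237
grasp_force: 58.7
```

```bash
python3 - <<'E'
from h import *
delta(.4723,.2165,.2);s=state();print(s['time'])
c=get_calibration("wrist");f=grab_frame("wrist");m=masks(f);P=lambda p:proj(c,p)[0]
print(P([.4582,.1487,.056]),P([.4723,.217,.05]),P([.4864,.2852,.056]))
for k,p in(('orange',[.4582,.1487,.056]),('blue',[.4864,.2852,.056])):print(k,circ(c,blob(m[k],P(p)),.056))
cv2.imwrite("pics/w3.png",f[:,:,::-1])
E
```

```text
tool [0.4715 0.2159 0.2183] yaw y-axis -11.71 tilt 0.12 delta units [0.008 0.007 0.183]
6.85
[275.07390442 266.275936  ] [274.96149036 190.10039242] [274.85609491 105.42193987]
orange [161.2  32.    1.2]
blue [487.5 285.9  45.8]
```

View pics/w3.png

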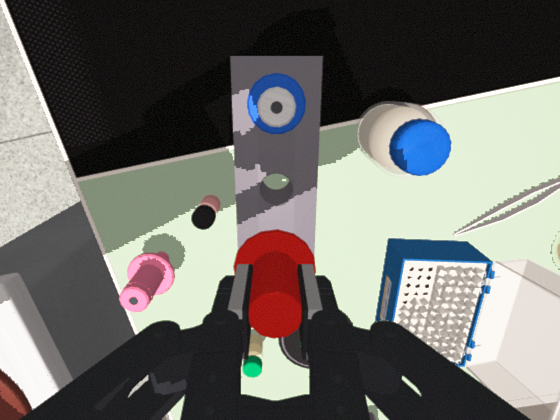

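The wrist view shows the plug held upright, with the rack hole at (277,186) as predicted and blue at (277,104). Lowering the plug.

{"method": "apply_moves", "body": {"targets": [{"translation": [0.01,0.01,0.4],"twist": 0,"hand": 0},{"translation": [0,0,0.4],"twist": 0,"hand": 0},{"translation": [0,0,0.25],"twist": 0,"hand": 0},{"translation": [0,0,0.15],"twist": 0,"hand": 0},{"translation": [0,0,0.1],"twist": 0,"hand": 0},{"translation": [0,0,0],"twist": 0,"hand": 0},{"translation": [0,0,0],"twist": 0,"hand": 0}]}}

```text
time: 7.6
tool_pos: [0.4741, 0.2176, 0.0906]
tool_rot: [0.0, 0.776, 0.631, 0.001]
contact_force: [-0.1, 0.9, -0.1]
gripper_width: 0.235
grasp_force: 58.7
```

{"method": "apply_moves", "body": {"targets": [{"translation": [0,0,0.02],"twist": 0,"hand": 0},{"translation": [0,0,0.02],"twist": 0,"hand": 0},{"translation": [0,0,0.02],"twist": 0,"hand": 0},{"translation": [0,0,0],"twist": 0,"hand": 0}]}}

```text
time: 8.0
tool_pos: [0.4729, 0.2176, 0.0832]
tool_rot: [-0.0, 0.775, 0.631, -0.0]
contact_force: [0.8, -0.7, 0.7]
gripper_width: 0.237
grasp_force: 58.7
```

{"method": "apply_moves", "body": {"targets": [{"translation": [0,0,0.02],"twist": 0,"hand": 0},{"translation": [0,0,0],"twist": 0,"hand": 0},{"translation": [0,0,0],"twist": 0,"hand": 0.6},{"translation": [0,0,0],"twist": 0,"hand": 0.6},{"translation": [0,0,0],"twist": 0,"hand": 0.6},{"translation": [0,0,0],"twist": 0,"hand": 0.6},{"translation": [0,0,-0.2],"twist": 0,"hand": 0.6},{"translation": [0,0,-0.4],"twist": 0,"hand": 0.6}]}}

```text
time: 8.8
tool_pos: [0.4702, 0.2167, 0.1378]
tool_rot: [-0.002, 0.775, 0.631, -0.004]
contact_force: [0.8, 0.3, 0.3]
gripper_width: 0.604
grasp_force: 0.0
```

{"method": "apply_moves", "body": {"targets": [{"translation": [0,0,-0.4],"twist": 0,"hand": 0.6},{"translation": [-0.45,0,-0.2],"twist": 0,"hand": 0.6},{"translation": [-0.45,0,-0.2],"twist": 0,"hand": 0.6},{"translation": [-0.45,0,0],"twist": 0,"hand": 0.6},{"translation": [0,0,0],"twist": 0,"hand": 0.6},{"translation": [0,0,0],"twist": 0,"hand": 0.6}]}}

```text
time: 9.4
tool_pos: [0.4456, 0.0847, 0.2213]
tool_rot: [-0.0, 0.776, 0.631, 0.0]
contact_force: [-0.4, 1.0, -0.0]
gripper_width: 0.6
grasp_force: 0.0
```

```bash
python3 - <<'E'
from h import *
c=get_calibration("wrist");f=grab_frame("wrist");m=masks(f);P=lambda p:proj(c,p)[0]
print(P([.4582,.1487,.056]),P([.4723,.217,.05]),P([.4864,.2852,.056]))
for k,p,z in(('orange',[.4582,.1487,.056],.056),('blue',[.4864,.2852,.056],.056),('red',[.4723,.217,.054],.054)):print(k,circ(c,blob(m[k],P(p)),z))
cv2.imwrite("pics/w4.png",f[:,:,::-1])
delta(.4582,.1487,.2)
E
```

```text
[272.76192803 113.25518539] [272.27805058  14.83038626] [ 271.63130058 -106.57676566]
orange [458.8 149.3  45.5]
blue [596.4  62.9 142.8]
red [474.3 218.6  39.7]
tool [0.4456 0.0855 0.2211] yaw y-axis -11.73 tilt 0.03 delta units [ 0.645 -0.005  0.211]
```

View pics/w4.png

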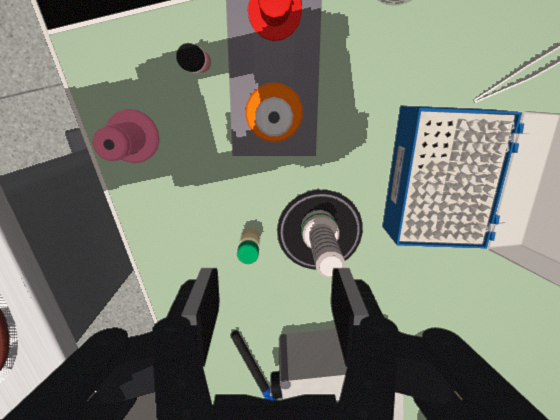

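The plug is seated at (275,12): its 39.7 mm flange fits the rack-top height and sits about 2 mm off the hole centre. The orange head, at (274,115), measures (458.8, 149.3). Grasping it.

{"method": "apply_moves", "body": {"targets": [{"translation": [0.35,0,0],"twist": 0,"hand": 0.6},{"translation": [0.3,0,0],"twist": 0,"hand": 0.6},{"translation": [0,0,0],"twist": 0,"hand": 0.6},{"translation": [0,0,0.4],"twist": 0,"hand": 0.6},{"translation": [0,0,0.4],"twist": 0,"hand": 0.6},{"translation": [0,0,0.35],"twist": 0,"hand": 0.6},{"translation": [0,0,0.2],"twist": 0,"hand": 0.6},{"translation": [0,0,0],"twist": 0,"hand": 0.6}]}}

```text
time: 10.25
tool_pos: [0.4555, 0.1492, 0.082]
tool_rot: [-0.002, 0.775, 0.632, -0.004]
contact_force: [-0.1, 0.5, -0.6]
gripper_width: 0.601
grasp_force: 0.0
```

{"method": "apply_moves", "body": {"targets": [{"translation": [0,0,0],"twist": 0,"hand": 0.6},{"translation": [0,0,0],"twist": 0,"hand": 0.6}]}}

```text
time: 10.45
tool_pos: [0.4601, 0.1495, 0.0881]
tool_rot: [0.001, 0.775, 0.632, 0.001]
contact_force: [0.2, -0.4, 0.2]
gripper_width: 0.602
grasp_force: 0.0
```

```bash
python3 - <<'E'
from h import *
delta(.4588,.1492,.084)
E
```

```text
tool [0.4601 0.1495 0.0881] yaw y-axis -11.65 tilt 0.17 delta units [-0.006 -0.012  0.041]
```

{"method": "apply_moves", "body": {"targets": [{"translation": [0,0,0.02],"twist": 0,"hand": 0.6},{"translation": [0,0,0],"twist": 0,"hand": 0.6},{"translation": [0,0,0],"twist": 0,"hand": 0.6}]}}

```text
time: 10.75
tool_pos: [0.4592, 0.1491, 0.085]
tool_rot: [0.0, 0.775, 0.631, 0.001]
contact_force: [-0.1, -0.4, -0.7]
gripper_width: 0.603
grasp_force: 0.0
```

{"method": "apply_moves", "body": {"targets": [{"translation": [0,0,0],"twist": 0,"hand": 0},{"translation": [0,0,0],"twist": 0,"hand": 0},{"translation": [0,0,0],"twist": 0,"hand": 0},{"translation": [0,0,0],"twist": 0,"hand": 0},{"translation": [0,0,0],"twist": 0,"hand": 0},{"translation": [0,0,0],"twist": 0,"hand": 0}]}}

```text
time: 11.35
tool_pos: [0.4592, 0.1491, 0.0847]
tool_rot: [0.0, 0.775, 0.631, 0.0]
contact_force: [-0.7, 0.3, 3.5]
gripper_width: 0.285
grasp_force: 59.3
```

{"method": "apply_moves", "body": {"targets": [{"translation": [0,0,-0.1],"twist": 0,"hand": 0},{"translation": [0,0,-0.3],"twist": 0,"hand": 0},{"translation": [0,0,-0.4],"twist": 0,"hand": 0},{"translation": [0,0,-0.4],"twist": 0,"hand": 0},{"translation": [0,0,-0.2],"twist": 0,"hand": 0},{"translation": [0,0,0],"twist": 0,"hand": 0},{"translation": [-0.2,0.05,0],"twist": 0,"hand": 0},{"translation": [-0.4,0.1,0],"twist": 0,"hand": 0}]}}

```text
time: 12.15
tool_pos: [0.4601, 0.088, 0.222]
tool_rot: [-0.001, 0.774, 0.633, -0.001]
contact_force: [0.8, -0.8, -1.6]
gripper_width: 0.287
grasp_force: 59.2
```

{"method": "apply_moves", "body": {"targets": [{"translation": [-0.4,0.1,0],"twist": 0,"hand": 0},{"translation": [-0.4,0.1,0],"twist": 0,"hand": 0},{"translation": [-0.4,0.1,0],"twist": 0,"hand": 0},{"translation": [-0.4,0.1,0],"twist": 0,"hand": 0},{"translation": [-0.35,0.08,0],"twist": 0,"hand": 0},{"translation": [0,0,0],"twist": 0,"hand": 0},{"translation": [0,0,0],"twist": 0,"hand": 0},{"translation": [0,0,0],"twist": 0,"hand": 0}]}}

```text
time: 12.95
tool_pos: [0.4682, -0.1124, 0.2227]
tool_rot: [-0.001, 0.775, 0.632, -0.0]
contact_force: [0.7, 0.3, -2.0]
gripper_width: 0.288
grasp_force: 59.2
```

```bash
python3 - <<'E'
from h import *
delta(.468,-.1665,.2)
c=get_calibration("wrist");f=grab_frame("wrist");cv2.imwrite("pics/w5.png",f[:,:,::-1])
h,s,v=hsv(f)
P=lambda p:proj(c,p)[0];q=P([.468,-.1665,.082]);print(q,P([.468,-.1665,.089]))
c2=get_calibration("top");f2=grab_frame("top");q2=proj(c2,[.468,-.1665,.085])[0];print(q2)
x,y=np.round(q).astype(int);x2,y2=np.round(q2).astype(int)
im=np.hstack([cv2.resize(f,(448,336)),cv2.resize(f2[y2-24:y2+24,x2-24:x2+24],(336,336))]);cv2.imwrite("pics/w5b.png",im[:,:,::-1])
E
```

```text
tool [ 0.4682 -0.1124  0.2227] yaw y-axis -11.64 tilt 0.16 delta units [-0.53   0.108  0.227]
[287.40366903 262.58182842] [287.68335034 266.63381913]
[346.6215897  221.62204288]
```

View pics/w5b.png

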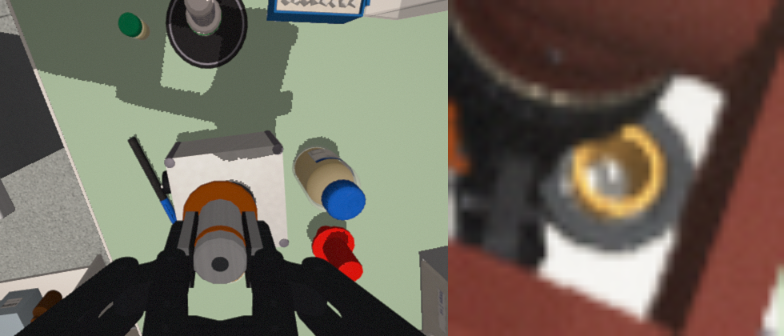

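The top crop shows the brass sleeve ring clear of the arm, centred at about (618,170). I'll fit it at rim height to refine the socket axis.

```bash
python3 - <<'E'
from h import *
c2=get_calibration("top");f2=grab_frame("top");q2=proj(c2,[.468,-.1665,.089])[0]
h,s,v=hsv(f2);m=(h>12)&(h<32)&(s>90)&(v>110);print(q2,circ(c2,blob(m,q2),.089))
b=blob(m,q2).astype(np.uint8)
h,s,v=hsv(f2);g=(s<60)&(v>50)&(v<130);print('boss',circ(c2,blob(g|(b>0),q2),.082))
c=get_calibration("wrist");f=grab_frame("wrist");p,M=tool()
for dz in (.0227,):
  z=p[2]-.0067-.022;m=blob(masks(f)['orange'],proj(c,[p[0],p[1],z])[0]);print('tool',p,'collar',circ(c,m,z))
E
```

```text
[346.85525381 221.34363934] [ 467.1 -165.3   35.8]
boss [ 472.3 -165.1   78.7]
tool [ 0.46884989 -0.11243374  0.2240469 ] collar [ 469.8 -108.4   44. ]
```

{"method": "apply_moves", "body": {"targets": [{"translation": [-0.3,0.05,0],"twist": 0,"hand": 0},{"translation": [-0.23,0.05,0],"twist": 0,"hand": 0},{"translation": [0,0,0.2],"twist": 0,"hand": 0},{"translation": [0,0,0.25],"twist": 0,"hand": 0},{"translation": [0,0,0.1],"twist": 0,"hand": 0},{"translation": [0,0,0],"twist": 0,"hand": 0},{"translation": [0,0,0],"twist": 0,"hand": 0},{"translation": [0,0,0],"twist": 0,"hand": 0}]}}

```text
time: 13.95
tool_pos: [0.4688, -0.1675, 0.1709]
tool_rot: [0.001, 0.775, 0.632, 0.001]
contact_force: [1.2, -0.5, -1.8]
gripper_width: 0.284
grasp_force: 59.2
```

```bash
python3 - <<'E'
from h import *
delta(.4673,-.1665,.1245);print(state()['contact_force'])
E
```

```text
tool [ 0.4688 -0.1675  0.1709] yaw y-axis -11.65 tilt 0.15 delta units [ 0.008 -0.018  0.464]
[ 1.16126506 -0.50516211 -1.81155238]
```

{"method": "apply_moves", "body": {"targets": [{"translation": [0.01,-0.01,0.08],"twist": 0,"hand": 0},{"translation": [0,0,0.08],"twist": 0,"hand": 0},{"translation": [0,0,0.08],"twist": 0,"hand": 0},{"translation": [0,0,0.06],"twist": 0,"hand": 0},{"translation": [0,0,0],"twist": 0,"hand": 0},{"translation": [0,0,0],"twist": 0,"hand": 0}]}}

```text
time: 14.55
tool_pos: [0.4671, -0.1662, 0.139]
tool_rot: [-0.0, 0.775, 0.631, -0.0]
contact_force: [-1.2, -0.1, -1.6]
gripper_width: 0.289
grasp_force: 59.2
```

{"method": "apply_moves", "body": {"targets": [{"translation": [0,0,0.04],"twist": 0,"hand": 0},{"translation": [0,0,0.03],"twist": 0,"hand": 0},{"translation": [0,0,0],"twist": 0,"hand": 0},{"translation": [0,0,0],"twist": 0,"hand": 0}]}}

```text
time: 14.95
tool_pos: [0.4671, -0.1662, 0.1322]
tool_rot: [-0.0, 0.775, 0.631, -0.0]
contact_force: [0.1, -0.7, -2.3]
gripper_width: 0.291
grasp_force: 59.2
```

{"method": "apply_moves", "body": {"targets": [{"translation": [0,0,0.03],"twist": 0,"hand": 0},{"translation": [0,0,0.02],"twist": 0,"hand": 0},{"translation": [0,0,0],"twist": 0,"hand": 0}]}}

```text
time: 15.25
tool_pos: [0.4669, -0.1661, 0.1268]
tool_rot: [-0.0, 0.775, 0.631, -0.0]
contact_force: [0.5, 0.4, -2.7]
gripper_width: 0.293
grasp_force: 59.2
```

{"method": "apply_moves", "body": {"targets": [{"translation": [0,0,0.01],"twist": 0,"hand": 0},{"translation": [0,0,0.01],"twist": 0,"hand": 0},{"translation": [0,0,0],"twist": 0,"hand": 0}]}}

```text
time: 15.55
tool_pos: [0.4671, -0.1662, 0.1252]
tool_rot: [-0.0, 0.775, 0.631, -0.0]
contact_force: [0.1, -0.1, -1.9]
gripper_width: 0.289
grasp_force: 59.2
```

{"method": "apply_moves", "body": {"targets": [{"translation": [0,0,0.01],"twist": 0,"hand": 0},{"translation": [0,0,0],"twist": 0,"hand": 0},{"translation": [0,0,0],"twist": 0,"hand": 0.6},{"translation": [0,0,0],"twist": 0,"hand": 0.6},{"translation": [0,0,0],"twist": 0,"hand": 0.6},{"translation": [0,0,0],"twist": 0,"hand": 0.6},{"translation": [0,0,0],"twist": 0,"hand": 0.6},{"translation": [0,0,0],"twist": 0,"hand": 0.6}]}}

```text
time: 16.35
tool_pos: [0.4672, -0.1662, 0.1244]
tool_rot: [0.0, 0.775, 0.631, 0.0]
contact_force: [-0.3, -0.8, 0.6]
gripper_width: 0.601
grasp_force: 0.0
```

{"method": "apply_moves", "body": {"targets": [{"translation": [0,0,-0.2],"twist": 0,"hand": 0.6},{"translation": [0,0,-0.4],"twist": 0,"hand": 0.6},{"translation": [0,0,-0.4],"twist": 0,"hand": 0.6},{"translation": [-0.3,0,-0.2],"twist": 0,"hand": 0.6},{"translation": [-0.4,0,0],"twist": 0,"hand": 0.6},{"translation": [0,0,0],"twist": 0,"hand": 0.6},{"translation": [0,0,0],"twist": 0,"hand": 0.6},{"translation": [0,0,0],"twist": 0,"hand": 0.6}]}}

```text
time: 17.15
tool_pos: [0.4528, -0.234, 0.2435]
tool_rot: [-0.001, 0.775, 0.632, -0.0]
contact_force: [0.1, -0.2, 0.2]
gripper_width: 0.601
grasp_force: 0.0
```

```bash
python3 - <<'E'
from h import *
p,M=tool();print(p,state()['time'])
c=get_calibration("wrist");f=grab_frame("wrist");cv2.imwrite("pics/w6.png",f[:,:,::-1])
q=proj(c,[.4675,-.166,.095])[0];print(q)
for z in (.088,.095):print('collar z',z,circ(c,blob(masks(f)['orange'],q),z))
for n in ["wrist","top"]:
  if n=="top": grab_frame(n)
  print([(np.round(r['point'],3).tolist(),round(r['score'],2)) for r in recognise(n,"pad")],[(np.round(r['point'],3).tolist(),round(r['score'],2)) for r in recognise(n,"drift_center")])
E
```

```text
[ 0.45280742 -0.23397433  0.24354555] 17.15
[274.8923845  108.73420903]
collar z 0.088 [ 463.4 -162.3   43.4]
collar z 0.095 [ 463.6 -162.1   42.3]
[([0.566, -0.171, 0.088], 0.56)] []
[([0.474, 0.013, 0.004], 0.75)] [([0.472, 0.022, 0.052], 0.69)]
```

View pics/w6.png

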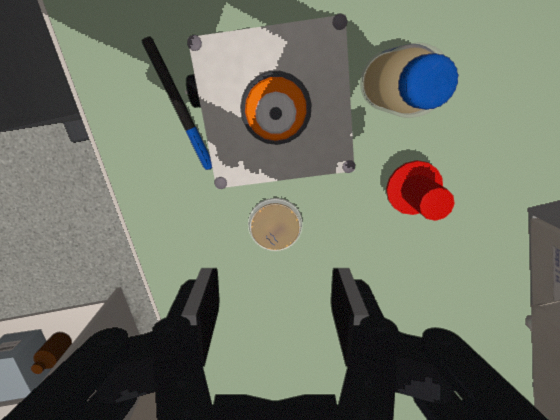

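The head stands in the socket at (276,108), where predicted (275,109), upright and centred. Moving towards the drift.

{"method": "apply_moves", "body": {"targets": [{"translation": [0.45,-0.1,0],"twist": 0,"hand": 0.6},{"translation": [0.45,-0.1,0],"twist": 0,"hand": 0.6},{"translation": [0.45,-0.08,0],"twist": 0,"hand": 0.6},{"translation": [0.3,0,0],"twist": 0,"hand": 0.6},{"translation": [0,0,0],"twist": 0,"hand": 0.6},{"translation": [0,0,0],"twist": 0,"hand": 0.6},{"translation": [0,0,0],"twist": 0,"hand": 0.6},{"translation": [0,0,0],"twist": 0,"hand": 0.6}]}}

```text
time: 18.25
tool_pos: [0.4589, -0.0684, 0.2443]
tool_rot: [-0.0, 0.776, 0.631, -0.0]
contact_force: [-0.0, 0.3, 0.5]
gripper_width: 0.601
grasp_force: 0.0
```

```bash
python3 - <<'E'
from h import *
p,M=tool();print(p)
c=get_calibration("wrist");f=grab_frame("wrist");cv2.imwrite("pics/w7.png",f[:,:,::-1])
P=lambda p:proj(c,p)[0];q=P([.48,.016,.004]);print(q,P([.48,.016,.028]),P([.48,.016,.092]))
h,s,v=hsv(f);mk=((v<60)|(s<60)).astype(np.uint8);print('pad',circ(c,blob(mk,q),.004))
r=regions_of("wrist","drift_center")
for k in r[:2]:
  d=k['pixels'];y,x=np.nonzero(d);print('drift',k['score'],x.min(),x.max(),y.min(),y.max())
  far=d.copy();
r2=regions_of("wrist","pad")
for k in r2[:2]:print('padreg',k['score'],circ(c,k['pixels'],.004))
x,y=q.astype(int);cv2.imwrite("pics/w7c.png",cv2.resize(f[max(0,y-70):y+110,x-100:x+100],None,fx=3,fy=3)[:600,:,::-1]);print(x-100,max(0,y-70))
E
```

```text
[ 0.45892718 -0.06842674  0.24425311]
[277.46947833  84.58728307] [277.68362056  84.34496291] [278.44011841  83.48892123]
pad [560.3  58.8  27.7]
drift 0.76 255 295 52 94
padreg 0.92 [480.4  18.8  90.1]
177 14
```

View pics/w7c.png

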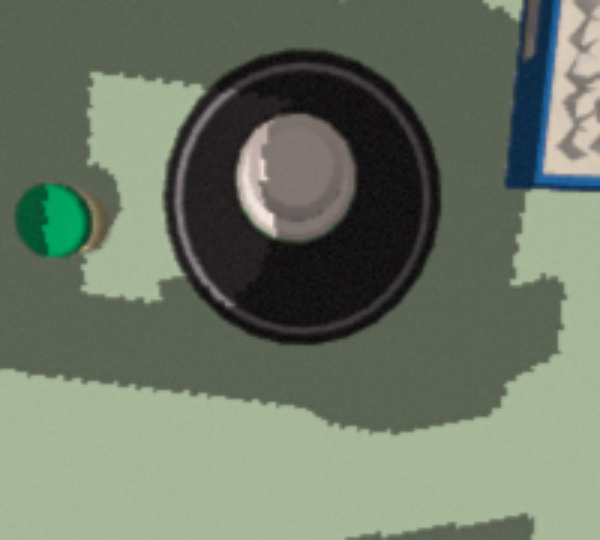

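```bash
python3 - <<'E'
from h import *
c=get_calibration("wrist")
print(unproj(c,[276,73],.028),unproj(c,[276.7,70],.092))
d=regions_of("wrist","drift_center")[0]['pixels'];print(circ(c,d,.028),circ(c,d,.016))
delta(.4805,.0255,.055)
E
```

```text
[[0.48044729 0.02585565 0.028     ]] [[0.48060513 0.0254162  0.092     ]]
[479.7  26.2  37.4] [479.8  26.7  38.7]
tool [ 0.4589 -0.0682  0.2443] yaw y-axis -11.76 tilt 0.01 delta units [0.961 0.02  1.893]
```

{"method": "apply_moves", "body": {"targets": [{"translation": [0.45,0.01,0],"twist": 0,"hand": 0.6},{"translation": [0.4,0.01,0],"twist": 0,"hand": 0.6},{"translation": [0.11,0,0],"twist": 0,"hand": 0.6},{"translation": [0,0,0.4],"twist": 0,"hand": 0.6},{"translation": [0,0,0.4],"twist": 0,"hand": 0.6},{"translation": [0,0,0.4],"twist": 0,"hand": 0.6},{"translation": [0,0,0.35],"twist": 0,"hand": 0.6},{"translation": [0,0,0.2],"twist": 0,"hand": 0.6}]}}

```text
time: 19.25
tool_pos: [0.4782, 0.0257, 0.0658]
tool_rot: [-0.002, 0.776, 0.631, -0.002]
contact_force: [0.3, -0.9, -0.1]
gripper_width: 0.597
grasp_force: 0.0
```

{"method": "apply_moves", "body": {"targets": [{"translation": [0,0,0.05],"twist": 0,"hand": 0.6},{"translation": [0,0,0],"twist": 0,"hand": 0.6},{"translation": [0,0,0],"twist": 0,"hand": 0.6},{"translation": [0,0,0],"twist": 0,"hand": 0.6},{"translation": [0,0,0],"twist": 0,"hand": 0.6}]}}

```text
time: 19.75
tool_pos: [0.4815, 0.0259, 0.0658]
tool_rot: [0.001, 0.775, 0.631, 0.001]
contact_force: [0.6, -0.1, -0.8]
gripper_width: 0.599
grasp_force: 0.0
```

```bash
python3 - <<'E'
from h import *
delta(.4803,.0257,.058)
E
```

```text
tool [0.4815 0.0259 0.0658] yaw y-axis -11.69 tilt 0.16 delta units [-0.005 -0.011  0.078]
```

{"method": "apply_moves", "body": {"targets": [{"translation": [0,0,0.05],"twist": 0,"hand": 0.6},{"translation": [0,0,0],"twist": 0,"hand": 0.6},{"translation": [0,0,0],"twist": 0,"hand": 0.6},{"translation": [0,0,0],"twist": 0,"hand": 0},{"translation": [0,0,0],"twist": 0,"hand": 0},{"translation": [0,0,0],"twist": 0,"hand": 0},{"translation": [0,0,0],"twist": 0,"hand": 0},{"translation": [0,0,0],"twist": 0,"hand": 0}]}}

```text
time: 20.55
tool_pos: [0.4804, 0.0261, 0.0594]
tool_rot: [-0.0, 0.775, 0.631, 0.0]
contact_force: [-0.8, 0.3, 1.3]
gripper_width: 0.269
grasp_force: 58.7
```

{"method": "apply_moves", "body": {"targets": [{"translation": [0,0,0],"twist": 0,"hand": 0},{"translation": [0,0,0],"twist": 0,"hand": 0}]}}

```text
time: 20.75
tool_pos: [0.4804, 0.0261, 0.0594]
tool_rot: [-0.0, 0.775, 0.631, 0.0]
contact_force: [-0.8, 0.5, 1.2]
gripper_width: 0.268
grasp_force: 58.7
```

{"method": "apply_moves", "body": {"targets": [{"translation": [0,0,-0.1],"twist": 0,"hand": 0},{"translation": [0,0,-0.4],"twist": 0,"hand": 0},{"translation": [0,0,-0.45],"twist": 0,"hand": 0},{"translation": [0,0,-0.45],"twist": 0,"hand": 0},{"translation": [0,0,-0.45],"twist": 0,"hand": 0},{"translation": [0,0,-0.1],"twist": 0,"hand": 0},{"translation": [-0.3,0.04,0],"twist": 0,"hand": 0},{"translation": [-0.45,0.06,0],"twist": 0,"hand": 0}]}}

```text
time: 21.55
tool_pos: [0.4748, -0.0488, 0.2544]
tool_rot: [0.0, 0.774, 0.633, 0.0]
contact_force: [0.0, -1.3, -2.7]
gripper_width: 0.265
grasp_force: 59.0
```

{"method": "apply_moves", "body": {"targets": [{"translation": [-0.45,0.06,0],"twist": 0,"hand": 0},{"translation": [-0.4,0.06,0],"twist": 0,"hand": 0},{"translation": [-0.3,0.04,0],"twist": 0,"hand": 0},{"translation": [0,0,0],"twist": 0,"hand": 0},{"translation": [0,0,0],"twist": 0,"hand": 0},{"translation": [0,0,0],"twist": 0,"hand": 0}]}}

```text
time: 22.15
tool_pos: [0.4671, -0.1643, 0.2536]
tool_rot: [-0.001, 0.775, 0.632, -0.0]
contact_force: [-0.2, -0.2, -0.9]
gripper_width: 0.264
grasp_force: 59.0
```

```bash
python3 - <<'E'
from h import *
delta(.4675,-.1663,.196);print(state()['contact_force'])
E
```

```text
tool [ 0.4671 -0.1643  0.2536] yaw y-axis -11.64 tilt 0.08 delta units [-0.019  0.009  0.576]
[-0.19871993 -0.16984693 -0.86575709]
```

{"method": "apply_moves", "body": {"targets": [{"translation": [-0.02,0.01,0.2],"twist": 0,"hand": 0},{"translation": [0,0,0.2],"twist": 0,"hand": 0},{"translation": [0,0,0.1],"twist": 0,"hand": 0},{"translation": [0,0,0.04],"twist": 0,"hand": 0},{"translation": [0,0,0],"twist": 0,"hand": 0},{"translation": [0,0,0],"twist": 0,"hand": 0},{"translation": [0,0,0],"twist": 0,"hand": 0}]}}

```text
time: 22.85
tool_pos: [0.4685, -0.1676, 0.2015]
tool_rot: [0.001, 0.775, 0.632, 0.0]
contact_force: [0.9, -0.2, -1.9]
gripper_width: 0.272
grasp_force: 59.1
```

{"method": "apply_moves", "body": {"targets": [{"translation": [0,0,0.02],"twist": 0,"hand": 0},{"translation": [0,0,0],"twist": 0,"hand": 0},{"translation": [0,0,0],"twist": 0,"hand": 0}]}}

```text
time: 23.15
tool_pos: [0.4679, -0.1675, 0.1984]
tool_rot: [0.0, 0.775, 0.631, 0.0]
contact_force: [-0.5, -0.4, -2.1]
gripper_width: 0.262
grasp_force: 59.1
```

{"method": "apply_moves", "body": {"targets": [{"translation": [0,0,0.02],"twist": 0,"hand": 0},{"translation": [0,0,0],"twist": 0,"hand": 0}]}}

```text
time: 23.35
tool_pos: [0.4677, -0.1673, 0.1959]
tool_rot: [-0.0, 0.775, 0.631, -0.0]
contact_force: [0.4, 0.4, -1.6]
gripper_width: 0.27
grasp_force: 59.1
```

{"method": "apply_moves", "body": {"targets": [{"translation": [0,0,0.02],"twist": 0,"hand": 0},{"translation": [0,0,0],"twist": 0,"hand": 0}]}}

```text
time: 23.55
tool_pos: [0.4678, -0.1673, 0.1939]
tool_rot: [-0.0, 0.775, 0.631, -0.0]
contact_force: [0.9, -0.1, -2.2]
gripper_width: 0.27
grasp_force: 59.1
```

{"method": "apply_moves", "body": {"targets": [{"translation": [0,0,0.02],"twist": 0,"hand": 0},{"translation": [0,0,0],"twist": 0,"hand": 0}]}}

```text
time: 23.75
tool_pos: [0.468, -0.1674, 0.1923]
tool_rot: [0.0, 0.775, 0.631, 0.0]
contact_force: [0.7, 0.2, -2.4]
gripper_width: 0.261
grasp_force: 59.2
```

{"method": "apply_moves", "body": {"targets": [{"translation": [0,0,0.01],"twist": 0,"hand": 0},{"translation": [0,0,0],"twist": 0,"hand": 0}]}}

```text
time: 23.95
tool_pos: [0.4682, -0.1676, 0.1922]
tool_rot: [0.0, 0.775, 0.631, 0.0]
contact_force: [-2.1, -0.4, 3.2]
gripper_width: 0.263
grasp_force: 59.6
```

Contact at TCP z = 0.1922 as predicted (0.1924). Now pressing in small taps.

{"method": "apply_moves", "body": {"targets": [{"translation": [0,0,0.02],"twist": 0,"hand": 0},{"translation": [0,0,0],"twist": 0,"hand": 0}]}}

```text
time: 24.15
tool_pos: [0.4685, -0.1677, 0.1912]
tool_rot: [0.001, 0.775, 0.631, 0.0]
contact_force: [-2.5, 1.7, 6.9]
gripper_width: 0.266
grasp_force: 60.3
```

{"method": "apply_moves", "body": {"targets": [{"translation": [0,0,0.015],"twist": 0,"hand": 0},{"translation": [0,0,0],"twist": 0,"hand": 0}]}}

```text
time: 24.35
tool_pos: [0.4685, -0.1677, 0.19]
tool_rot: [0.001, 0.775, 0.631, 0.0]
contact_force: [-2.5, 1.5, 8.0]
gripper_width: 0.266
grasp_force: 60.4
```

{"method": "apply_moves", "body": {"targets": [{"translation": [0,0,0.015],"twist": 0,"hand": 0},{"translation": [0,0,0],"twist": 0,"hand": 0},{"translation": [0,0,0.01],"twist": 0,"hand": 0},{"translation": [0,0,0],"twist": 0,"hand": 0}]}}

```text
time: 24.75
tool_pos: [0.4685, -0.1677, 0.1875]
tool_rot: [0.001, 0.775, 0.631, 0.0]
contact_force: [-3.2, 1.0, 8.2]
gripper_width: 0.266
grasp_force: 60.4
```

{"method": "apply_moves", "body": {"targets": [{"translation": [0,0,0.01],"twist": 0,"hand": 0},{"translation": [0,0,0],"twist": 0,"hand": 0},{"translation": [0,0,0.01],"twist": 0,"hand": 0},{"translation": [0,0,0],"twist": 0,"hand": 0}]}}

```text
time: 25.15
tool_pos: [0.4685, -0.1677, 0.1855]
tool_rot: [0.001, 0.775, 0.631, 0.0]
contact_force: [-3.1, 1.6, 8.6]
gripper_width: 0.263
grasp_force: 60.4
```

{"method": "apply_moves", "body": {"targets": [{"translation": [0,0,0.01],"twist": 0,"hand": 0},{"translation": [0,0,0],"twist": 0,"hand": 0}]}}

```text
time: 25.35
tool_pos: [0.4686, -0.1677, 0.1854]
tool_rot: [0.001, 0.775, 0.631, 0.0]
contact_force: [-5.3, 1.5, 11.8]
gripper_width: 0.265
grasp_force: 60.9
```

{"method": "apply_moves", "body": {"targets": [{"translation": [0,0,0.01],"twist": 0,"hand": 0},{"translation": [0,0,0],"twist": 0,"hand": 0}]}}

```text
time: 25.55
tool_pos: [0.4687, -0.1678, 0.1854]
tool_rot: [0.001, 0.775, 0.632, 0.0]
contact_force: [-7.5, 3.4, 16.8]
gripper_width: 0.265
grasp_force: 61.5
```

```bash
python3 - <<'E'
from h import *
c=get_calibration("wrist");f=grab_frame("wrist");c2=get_calibration("scene");f2=grab_frame("scene")
x,y=proj(c2,[.468,-.166,.12])[0].astype(int)
im=np.hstack([cv2.resize(f,(440,330)),cv2.resize(f2[y-28:y+27,x-30:x+30],(360,330),interpolation=cv2.INTER_CUBIC)])
cv2.imwrite("pics/w8.png",im[:,:,::-1])
E
```

```text
(no output)
```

View pics/w8.png

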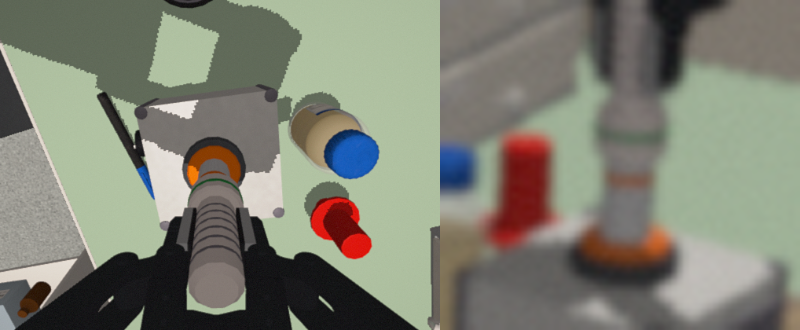

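The force rose and travel stopped at 0.1854, the predicted fully-in height; the scene crop shows the orange collar on the dark boss. Returning the drift to its pad.

{"method": "apply_moves", "body": {"targets": [{"translation": [0,0,-0.1],"twist": 0,"hand": 0},{"translation": [0,0,-0.3],"twist": 0,"hand": 0},{"translation": [0,0,-0.3],"twist": 0,"hand": 0},{"translation": [0.3,-0.04,0],"twist": 0,"hand": 0},{"translation": [0.4,-0.06,0],"twist": 0,"hand": 0},{"translation": [0.45,-0.06,0],"twist": 0,"hand": 0},{"translation": [0.45,-0.06,0],"twist": 0,"hand": 0},{"translation": [0.27,-0.04,0],"twist": 0,"hand": 0}]}}

```text
time: 26.45
tool_pos: [0.4799, 0.0236, 0.2507]
tool_rot: [-0.0, 0.775, 0.632, 0.0]
contact_force: [0.7, -0.7, -1.1]
gripper_width: 0.259
grasp_force: 59.2
```

{"method": "apply_moves", "body": {"targets": [{"translation": [0,0,0],"twist": 0,"hand": 0},{"translation": [0,0,0],"twist": 0,"hand": 0},{"translation": [0,0,0.4],"twist": 0,"hand": 0},{"translation": [0,0,0.4],"twist": 0,"hand": 0},{"translation": [0,0,0.3],"twist": 0,"hand": 0},{"translation": [0,0,0],"twist": 0,"hand": 0},{"translation": [0,0,0],"twist": 0,"hand": 0},{"translation": [0,0,0],"twist": 0,"hand": 0}]}}

```text
time: 27.25
tool_pos: [0.482, 0.0202, 0.1438]
tool_rot: [0.001, 0.776, 0.631, 0.001]
contact_force: [-0.8, -0.5, -1.8]
gripper_width: 0.265
grasp_force: 59.2
```

```bash
python3 - <<'E'
from h import *
delta(.4804,.021,.0594);print(state()['contact_force'])
E
```

```text
tool [0.482  0.0202 0.1438] yaw y-axis -11.75 tilt 0.23 delta units [ 0.004 -0.02   0.844]
[-0.77289948 -0.49836644 -1.776805  ]
```

{"method": "apply_moves", "body": {"targets": [{"translation": [0,-0.01,0.3],"twist": 0,"hand": 0},{"translation": [0,0,0.25],"twist": 0,"hand": 0},{"translation": [0,0,0.12],"twist": 0,"hand": 0},{"translation": [0,0,0.06],"twist": 0,"hand": 0},{"translation": [0,0,0],"twist": 0,"hand": 0},{"translation": [0,0,0],"twist": 0,"hand": 0},{"translation": [0,0,0],"twist": 0,"hand": 0},{"translation": [0,0,0],"twist": 0,"hand": 0}]}}

```text
time: 28.05
tool_pos: [0.4801, 0.0211, 0.0694]
tool_rot: [0.001, 0.775, 0.631, 0.001]
contact_force: [1.0, 1.0, -1.5]
gripper_width: 0.265
grasp_force: 59.4
```

{"method": "apply_moves", "body": {"targets": [{"translation": [0,0,0.02],"twist": 0,"hand": 0},{"translation": [0,0,0.02],"twist": 0,"hand": 0},{"translation": [0,0,0],"twist": 0,"hand": 0},{"translation": [0,0,0],"twist": 0,"hand": 0}]}}

```text
time: 28.45
tool_pos: [0.4792, 0.0212, 0.0641]
tool_rot: [-0.0, 0.775, 0.631, -0.0]
contact_force: [-0.6, -0.4, -2.1]
gripper_width: 0.269
grasp_force: 59.4
```

{"method": "apply_moves", "body": {"targets": [{"translation": [0,0,0.02],"twist": 0,"hand": 0},{"translation": [0,0,0.015],"twist": 0,"hand": 0},{"translation": [0,0,0],"twist": 0,"hand": 0},{"translation": [0,0,0],"twist": 0,"hand": 0}]}}

```text
time: 28.85
tool_pos: [0.4793, 0.0212, 0.0607]
tool_rot: [-0.0, 0.775, 0.631, -0.0]
contact_force: [-0.2, 0.5, -1.9]
gripper_width: 0.264
grasp_force: 59.4
```

{"method": "apply_moves", "body": {"targets": [{"translation": [0,0,0.01],"twist": 0,"hand": 0},{"translation": [0,0,0],"twist": 0,"hand": 0},{"translation": [0,0,0],"twist": 0,"hand": 0}]}}

```text
time: 29.15
tool_pos: [0.4794, 0.0212, 0.0598]
tool_rot: [-0.0, 0.775, 0.631, 0.0]
contact_force: [0.5, 0.4, -2.0]
gripper_width: 0.263
grasp_force: 59.4
```

One more millimetre, then release and rise.

{"method": "apply_moves", "body": {"targets": [{"translation": [0,0,0.01],"twist": 0,"hand": 0},{"translation": [0,0,0],"twist": 0,"hand": 0},{"translation": [0,0,0],"twist": 0,"hand": 0.6},{"translation": [0,0,0],"twist": 0,"hand": 0.6},{"translation": [0,0,0],"twist": 0,"hand": 0.6},{"translation": [0,0,0],"twist": 0,"hand": 0.6},{"translation": [0,0,0],"twist": 0,"hand": 0.6},{"translation": [0,0,-0.1],"twist": 0,"hand": 0.6}]}}

```text
time: 29.95
tool_pos: [0.4781, 0.0213, 0.0677]
tool_rot: [-0.001, 0.775, 0.631, -0.001]
contact_force: [0.1, 0.2, 0.2]
gripper_width: 0.599
grasp_force: 0.0
```

{"method": "apply_moves", "body": {"targets": [{"translation": [0,0,-0.3],"twist": 0,"hand": 0.6},{"translation": [0,0,-0.45],"twist": 0,"hand": 0.6},{"translation": [0,0,-0.45],"twist": 0,"hand": 0.6},{"translation": [0,0,-0.45],"twist": 0,"hand": 0.6},{"translation": [-0.45,0,0],"twist": 0,"hand": 0.6},{"translation": [-0.45,0,0],"twist": 0,"hand": 0.6},{"translation": [0,0,0],"twist": 0,"hand": 0.6},{"translation": [0,0,0],"twist": 0,"hand": 0.6}]}}

```text
time: 30.75
tool_pos: [0.4611, -0.0675, 0.2344]
tool_rot: [0.0, 0.776, 0.631, 0.0]
contact_force: [-0.3, 0.4, -0.1]
gripper_width: 0.597
grasp_force: 0.0
```

{"method": "apply_moves", "body": {"targets": [{"translation": [0,0,0],"twist": 0,"hand": 0.6},{"translation": [0,0,0],"twist": 0,"hand": 0.6},{"translation": [0,0,0],"twist": 0,"hand": 0.6}]}}

```text
time: 31.05
tool_pos: [0.4612, -0.0659, 0.2336]
tool_rot: [-0.0, 0.775, 0.632, -0.0]
contact_force: [0.2, -0.2, -0.1]
gripper_width: 0.601
grasp_force: 0.0
```

```bash
python3 - <<'E'
from h import *
p,M=tool();print(p)
f=grab_frame("wrist");f2=grab_frame("scene")
c2=get_calibration("scene");x,y=proj(c2,[.468,-.166,.11])[0].astype(int)
im=np.hstack([cv2.resize(f,(440,330)),cv2.resize(f2[y-28:y+27,x-30:x+30],(360,330),interpolation=cv2.INTER_CUBIC)])
cv2.imwrite("pics/w9.png",im[:,:,::-1])
E
```

```text
[ 0.46124195 -0.0659346   0.23361574]
```

View pics/w9.png

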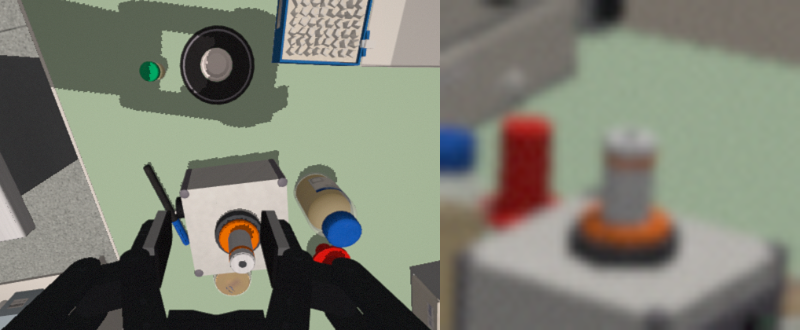

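The drift stands upright at the centre of its pad (216,64), and the head is upright with its collar on the boss. The gripper is clear, so I'm handing in.

```bash
python3 -c "
from plant import *
print(job_done())"
```

```text
the job is handed in; nothing more can be done
None
```

I handed the job in after about 31 s of the 72 s allowed, with no verdict returned: the orange head is tapped home with its collar on the boss, the plug is in the rack's middle hole, and the drift is back upright on its pad.

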